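Dry-fit the ball dish across its slat pile

ROBOT

A 7-joint arm with a two-finger parallel gripper is mounted at the origin on the work surface. World frame = base frame: x ahead of the robot, y to its left, z up, the work surface at z = 0. Lengths are in mm, angles in degrees, forces in N, time in s.
With the tool pointing down it reaches from about 425 to 1025 mm from the base axis. Payload 9.4 kg.
Tool frame: the origin (TCP) lies midway between the tips of the shut fingers; the grasp point (between the pads) lies 19 mm behind it; z points along the fingers, y is the line along which they close (so a half turn about z gives the same grasp; the last joint's range is limited). The gripper opens to 93 mm and grips with 3 to 60 N. Pads are 15 mm wide; open, the fingers measure 128 mm over their backs; the gripper's body (75 mm by 188 mm) begins 65 mm behind the grasp point.
Start: joints at [60.235, 34.337, -0.143, 91.639, 0.103, 54.024, -4.572], TCP at [310.632, -655.082, 218.618] pointing down, gripper open.
Joint ranges: [-147.43, 147.43], [-19.82, 112.94], [-74.19, 73.91], [6.32, 146.72], [-59.91, 239.91], [6.04, 106.73], [-150.56, 150.56]. Speed limits (degrees/s): [127.2, 127.2, 172.46, 172.46, 180, 180, 180].

INTERFACE

Orientations are given as a 3x3 rotation matrix whose columns are the frame's x, y, z axes.
In Python, from workcell import env, eoat, kinematics, readout, eyes, ticket, regions_of, place_of gives the robot as it stands. The module is installed in compiled form; this text tells all that it offers. Calls block until the motion is done:
- env.move_to(position, orientation): joint-space move of the TCP to a pose.
- env.servo_line(position, rot=None, velocity=150, contact_N=None): straight line of the TCP; rot=None keeps the orientation; velocity is the mean speed in mm/s. With contact_N (N) it stops when the force on the tool has changed by that much, and returns True; else False.
- env.movej(angles): joint-space move.
- eoat.release() and eoat.close(grip_force=None): open the fingers fully, or close them until they stop; grip_force is the grip in N (None keeps the last).
- env.dwell(seconds).
- kinematics.solve_ik(position, orientation): joint angles nearest the present ones, or None.
- readout.observe(): the state.
- eyes.read_camera(name): name is "scene" or "top"; returns a dict with "pixels" (480x640x3 uint8, red, green, blue), "camera_matrix" (3x3 intrinsics, pixels), "camera_from_world" (4x4, takes a point from world to camera coordinates). Camera axes: x right, y down, z forward; pixel columns grow to the right and rows downward; lengths in mm; the calibration is good to about 2 mm. A picture is of the moment at which its call begins. There is no depth.
A pose or a line that the arm cannot do raises env.PlanningError and nothing moves.
- ticket.job_done(): hands the job in; it is judged then, once.
Trained networks look in a picture, given as the dict that the camera call returned (one of the last four; its "shot" number tells which), for a name from the list of things; names that differ only in an ending like _2 or _b are one class to them, and where a whole thing is asked for, a point or a joint stands for the part that bears it (a point fixed in the world has none). Each returns a list of dicts, best first, with "score" (0 to 1); they miss things now and then, are a little off and sometimes report something else, mostly with a low value. They report only what shows in the picture. A call takes as long as a camera call. They do not tell look-alikes from the thing itself.
- regions_of(target, picture): "pixels" (480x640 bool, what is visible of it) and "bbox" ([left, top, right, bottom] in pixels, round what is visible of it).
- place_of(target, picture): "centre" ([column, row] in pixels: a listed point, or the origin of a listed thing).
The state is a dict: "t": time; "joints": joint angles; "joint_vel": joint speeds; "tau": joint torques, N m; "ee_pos": TCP position; "ee_rot": TCP orientation; "wrist_force": force on the tool from outside, world axes, zero at the start; "torque": the same for the moment, N m; "width": finger opening in mm; "finger_force": force on a finger pad.
Only numpy, scipy, OpenCV 4.12 (cv2) and the standard library are available. Lean on these libraries where they do the work, as an engineer would, in place of code of your own. Each camera call takes 0.05 s, during which the arm holds its last target. There are 200 camera calls.

TASK

Dry-fit the ball-dish desk toy before gluing: first set the two loose slats, one on the other, squarely on the slat that is screwed to the grey assembly board, so that the three make one flush pile. Then pick up the dished block with the steel ball in its hollow, give it a quarter turn so that it lies crosswise to the pile, and finish while still holding it, level, still and centred about 3 to 6 cm clear above the pile, with the ball resting in the middle of the hollow. Keep the ball near the middle and the block level the whole time, let nothing else carry the block at the end, and leave the other things on the bench where they are.

Things in the scene. Friction and masses are not known exactly. Their poses are not given: they have to be found in the camera images.
- base: Fixed grey assembly board, 140 x 80 x 6 mm, with the bottom wooden slat (110 x 60 x 16 mm, two screw heads on its top) screwed down in the middle of it. Origin: centre of the board's underside, on the table; x along the slat's length, y across it, z up. It cannot move.
- base_top (a point): Centre of the top face of the screwed-down slat, 22 mm above the table; axes as base. The two loose slats go on here, so the finished pile's top is 32 mm above this point.
- slat_a: A loose flat wooden slat, 110 (x) x 60 (y) x 16 (z) mm, about 75 g, lying flat on the table; the other loose slat is identical and either may go first. Origin: centre of its underside; x along its length, z up. Take it across its 60 mm width, from above.
- slat_b: A loose flat wooden slat, 110 (x) x 60 (y) x 16 (z) mm, about 75 g, lying flat on the table; the other loose slat is identical and either may go first. Origin: centre of its underside; x along its length, z up. Take it across its 60 mm width, from above.
- dish: Dished block: loose wooden block, 110 (x) x 60 (y) x 30 (z) mm, about 140 g, with a round hollow 50 mm across, 7 mm deep, in the middle of its top. Origin: centre of its underside; x along its length, z up. It starts flat on the table, within 0.4 rad of parallel to the fixed slat. Grip it from above across its width at mid-length; 20 N holds it. Same turned end for end.
- bowl (a point): Lowest point of the hollow, on the dished block's centre line, 23 mm above its underside; where the ball should rest.
- ball_center (a point): Centre of the loose steel ball, 22 mm diameter, 43 g, resting in the hollow of the dished block, 34 mm above the block's underside. It rolls when the block is tilted or jerked.
- sander: Bystander: hand sanding block, cork with a dark wooden grip on top, 100 x 55 x 34 mm. Origin: centre of its underside.
- offcut: Bystander: short wooden offcut, 65 x 32 x 24 mm, NOT one of the slats. Origin: centre of its underside.
- tape: Bystander: grey tape measure standing on edge, 62 x 34 x 58 mm. Origin: centre of its underside.
- tin: Bystander: flat round metal wax tin, 75 mm across, 36 mm high. Origin: centre of its underside.
- glue: Bystander: white glue bottle standing upright, 54 mm across, 150 mm high. Origin: centre of its underside.
- pencil: Bystander: flat carpenter's pencil, 150 x 14 x 8 mm. Origin: centre of its underside.
Things that resemble listed ones, but are neither listed nor needed, are in the scene too. What is shaped like the slat_a but pink or yellow is not meant.

How it is judged (in metres and radians):
On the way, in this order (a step that is already met when the one before it is completed fails the run):
1. one loose slat lies squarely on the screwed-down slat, let go (((x of slat_a in the frame of base_top between -0.007 and 0.007 m and y of slat_a in the frame of base_top between -0.007 and 0.007 m and z of slat_a in the frame of base_top between -0.005 and 0.005 m and angle between the x axis of slat_a and the x axis of base, either way round below 0.09 rad and angle between slat_a's own z axis and vertical below 0.08 rad and contact force between the fingers and slat_a below 0.1 N and linear speed of slat_a below 0.02 m/s) or (x of slat_b in the frame of base_top between -0.007 and 0.007 m and y of slat_b in the frame of base_top between -0.007 and 0.007 m and z of slat_b in the frame of base_top between -0.005 and 0.005 m and angle between the x axis of slat_b and the x axis of base, either way round below 0.09 rad and angle between slat_b's own z axis and vertical below 0.08 rad and contact force between the fingers and slat_b below 0.1 N and linear speed of slat_b below 0.02 m/s))), for 0.2 s.
2. both loose slats lie squarely on it, one on the other, let go (((x of slat_a in the frame of base_top between -0.007 and 0.007 m and y of slat_a in the frame of base_top between -0.007 and 0.007 m and z of slat_a in the frame of base_top between -0.005 and 0.005 m and angle between the x axis of each of slat_a, slat_b and the x axis of base, either way round below 0.09 rad and angle between each of slat_a, slat_b's own z axis and vertical below 0.08 rad and x of slat_b in the frame of base_top between -0.007 and 0.007 m and y of slat_b in the frame of base_top between -0.007 and 0.007 m and z of slat_b in the frame of base_top between 0.011 and 0.021 m) or (x of slat_b in the frame of base_top between -0.007 and 0.007 m and y of slat_b in the frame of base_top between -0.007 and 0.007 m and z of slat_b in the frame of base_top between -0.005 and 0.005 m and angle between the x axis of each of slat_b, slat_a and the x axis of base, either way round below 0.09 rad and angle between each of slat_b, slat_a's own z axis and vertical below 0.08 rad and x of slat_a in the frame of base_top between -0.007 and 0.007 m and y of slat_a in the frame of base_top between -0.007 and 0.007 m and z of slat_a in the frame of base_top between 0.011 and 0.021 m)) and contact force between the fingers and slat_a below 0.1 N and linear speed of each of slat_a, slat_b below 0.02 m/s and contact force between the fingers and slat_b below 0.1 N), for 0.2 s.
3. the dished block is held crosswise, level and centred above the pile with the ball in the middle (x of dish in the frame of base_top between -0.013 and 0.013 m and y of dish in the frame of base_top between -0.013 and 0.013 m and z of dish in the frame of base_top between 0.042 and 0.112 m and angle between the x axis of dish and the y axis of base, either way round below 0.1 rad and angle between dish's own z axis and vertical below 0.08 rad and contact force between the fingers and dish above 0.5 N and contact force between dish and slat_a below 0.1 N and contact force between dish and slat_b below 0.1 N and horizontal distance between ball_center and bowl below 0.008 m and distance between ball_center and bowl below 0.016 m and linear speed of dish below 0.03 m/s and linear speed of ball below 0.05 m/s and ((x of slat_a in the frame of base_top between -0.007 and 0.007 m and y of slat_a in the frame of base_top between -0.007 and 0.007 m and z of slat_a in the frame of base_top between -0.005 and 0.005 m and angle between the x axis of each of slat_a, slat_b and the x axis of base, either way round below 0.09 rad and angle between each of slat_a, slat_b's own z axis and vertical below 0.08 rad and x of slat_b in the frame of base_top between -0.007 and 0.007 m and y of slat_b in the frame of base_top between -0.007 and 0.007 m and z of slat_b in the frame of base_top between 0.011 and 0.021 m) or (x of slat_b in the frame of base_top between -0.007 and 0.007 m and y of slat_b in the frame of base_top between -0.007 and 0.007 m and z of slat_b in the frame of base_top between -0.005 and 0.005 m and angle between the x axis of each of slat_b, slat_a and the x axis of base, either way round below 0.09 rad and angle between each of slat_b, slat_a's own z axis and vertical below 0.08 rad and x of slat_a in the frame of base_top between -0.007 and 0.007 m and y of slat_a in the frame of base_top between -0.007 and 0.007 m and z of slat_a in the frame of base_top between 0.011 and 0.021 m))), for 0.2 s.
At the end, for the whole second after the job is handed in: Slats piled flat on the fixed slat, each within 7 mm and 0.09 rad. Dish held in the fingers, touching no slat, underside 10-80 mm above the pile, within 13 mm of its centre, crosswise within 0.1 rad, tilt under 0.08 rad, still; ball at rest within 8 mm of the hollow's middle (all of step 3 and contact force between the fingers and slat_a below 0.1 N and contact force between the fingers and slat_b below 0.1 N); the arm keeps its last pose, push and grip.
It fails at once if the ball strays more than 14 mm from the middle of the hollow (horizontal distance between ball_center and bowl above 0.014 m).
It fails at once if the dished block is tilted by more than 0.2 rad (angle between dish's own z axis and vertical above 0.2 rad).
It fails at once if a bystander is moved by more than 30 mm (distance of any of sander, offcut, tape, tin, glue, pencil from where it was at the start of the episode above 0.03 m).
It also fails if it takes over 72 s, if anything falls off the work surface, if the arm or the gripper's body presses on something with over 40 N, if the wrist force passes 120 N, or if a joint passes its speed limit or range.

## Working session

There is one attempt and no reset: what is moved stays moved. The work goes in short steps, each a Python script; the robot and the scene stay as the last script left them, time stands still between calls to the robot, and variables do not carry over. Pictures are saved under pics/ and viewed, at most 10 in all, crops included, and the job is handed in when it is done.

```bash
mkdir -p pics
cat > h.py <<'E'
import numpy as np, cv2
from workcell import env, eoat, kinematics, readout, eyes, ticket, regions_of, place_of
def ray(pic,uv,z):
    K=np.array(pic["camera_matrix"]);T=np.array(pic["camera_from_world"]);R=T[:3,:3];c=-R.T@T[:3,3]
    d=R.T@np.linalg.inv(K)@np.array([uv[0],uv[1],1.]); return c+d*(z-c[2])/d[2]
def proj(pic,p):
    T=np.array(pic["camera_from_world"]);q=np.array(pic["camera_matrix"])@(T[:3,:3]@np.array(p)+T[:3,3]);return q[:2]/q[2]
def save(pic,n,crop=None,s=1):
    im=pic["pixels"][...,::-1]
    if crop: l,t,r,b=crop; im=im[t:b,l:r]
    cv2.imwrite(f"pics/{n}.png",cv2.resize(im,None,fx=s,fy=s,interpolation=cv2.INTER_CUBIC))
E
python3 - <<'E'
from h import *
np.set_printoptions(precision=1,suppress=True)
for n in ("top","scene"):
    p=eyes.read_camera(n); save(p,n+"0")
    T=np.array(p["camera_from_world"]); print(n,-T[:3,:3].T@T[:3,3], p["camera_matrix"][0][0])
    for t in "base slat_a dish sander offcut tape tin glue pencil".split():
        for r in regions_of(t,p)[:4]:
            print(t,round(r["score"],2),np.array(r["bbox"]),r["pixels"].sum())
    for t in ("base_top","slat_a","dish","bowl","ball_center"):
        for r in place_of(t,p)[:4]: print(t,round(r["score"],2),np.array(r["centre"]))
E
```

```text
top [ 384.7   -5.5 1296. ] 568.163445937092
base 0.91 [321.4 254.8 367.6 320.5] 2112
base 0.7 [335.  178.5 382.9 221.8] 1107
base 0.56 [268.  205.3 300.9 253. ] 1236
slat_a 0.85 [269.3 204.1 294.5 253.1] 1208
slat_a 0.82 [381.9 230.1 433.5 271.5] 1247
slat_a 0.79 [195.4 144.2 245.3 192.3] 1273
slat_a 0.73 [182.4 298.2 210.  347.7] 1371
dish 0.96 [458.3 259.7 494.8 311.6] 1383
dish 0.65 [269.8 205.1 297.7 252.7] 1257
sander 0.91 [335.4 177.8 384.5 218.1] 1025
sander 0.38 [181.7 295.7 210.6 348.8] 1424
offcut 0.76 [404.  178.  433.4 206.3] 459
offcut 0.63 [270.8 208.  296.6 251.2] 1252
tape 0.79 [247.2 328.3 285.9 349.5] 524
tin 0.58 [172.9 211.1 207.  244.4] 922
tin 0.39 [405.5 179.1 433.5 206.8] 471
glue 0.72 [302.9 127.  324.6 165.7] 710
base_top 0.63 [344.3 286.6]
slat_a 0.98 [407.4 251.6]
slat_a 0.87 [219.3 169.1]
slat_a 0.71 [473.1 287. ]
slat_a 0.61 [282.1 230.6]
dish 0.9 [471.9 286.8]
bowl 0.6 [476.7 284. ]
scene [1159.6 -325.7  654.9] 495.27952818649095
base 0.86 [243.2 217.6 300.2 273.2] 2037
slat_a 0.84 [359.4 163.9 407.6 192.2] 925
slat_a 0.76 [462.4 255.9 499.9 309.8] 1680
slat_a 0.76 [179.9 270.4 245.  325.6] 1998
slat_a 0.69 [340.5 236.8 398.4 289.4] 1605
dish 0.89 [ 93.2 264.7 139.2 330. ] 2185
sander 0.72 [275.  287.  333.4 349. ] 1946
offcut 0.73 [205.  342.8 254.3 378. ] 1125
tape 0.77 [299.5 166.8 332.8 192.6] 757
tape 0.29 [156.3 214.  212.  250.8] 411
tin 0.6 [430.8 205.8 472.  243.4] 1155
glue 0.56 [377.  274.9 415.1 356.3] 2404
pencil 0.81 [156.1 215.9 212.8 248.8] 466
base_top 0.7 [267.8 235.6]
base_top 0.26 [450.7 230.6]
slat_a 0.9 [481.  285.6]
slat_a 0.87 [365.9 264.6]
slat_a 0.72 [210.6 299.3]
dish 0.94 [116.  302.2]
bowl 0.82 [114.1 291.8]
bowl 0.51 [270.8 236.7]
ball_center 0.7 [115.  291.1]
ball_center 0.57 [111.6 288.5]
```

View pics/top0.png

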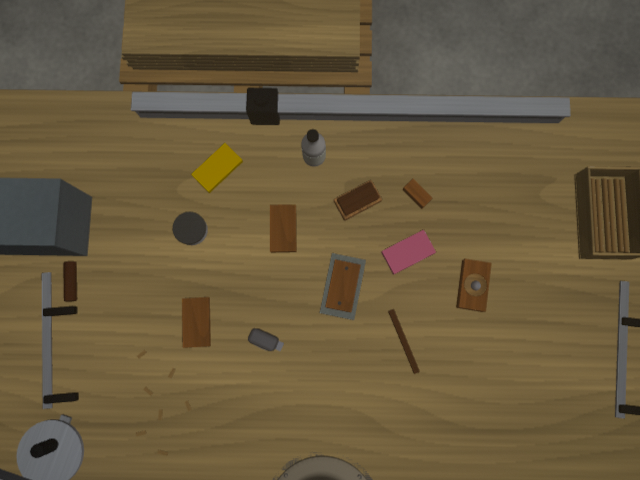

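View pics/scene0.png

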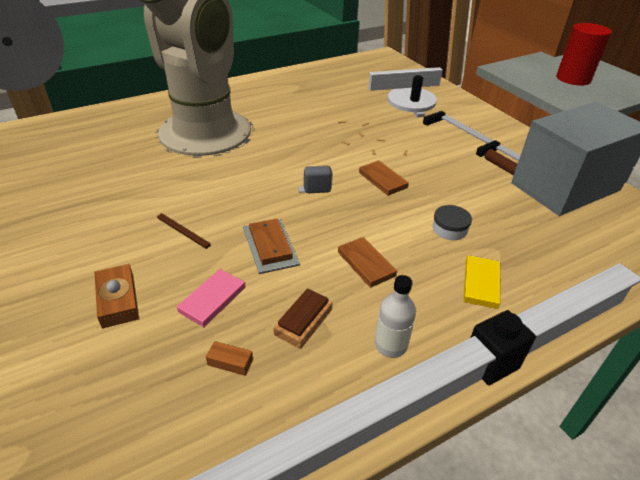

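Top view: brown loose slats are at (283,229) and (196,322). The pink one at (408,251) and the yellow one at (217,168) are decoys, so I exclude them by colour. The fixed slat on its grey board is at (343,286), and the dish with its ball is at (474,285). The small brown piece at (418,193) is the offcut. In the scene view the same slats are at (367,261) and (383,177), and the dish is at (116,295).

```bash
cat >> h.py <<'E'
from scipy.optimize import minimize
S=6
def fit(pics,guess,dims,z0,yaw0,thr=0.66,dmin=4.):
    """silhouette fit of a brown box; guess xy, dims LWH"""
    L,W,H=dims; data=[]
    for p in pics:
        u,v=proj(p,[*guess,z0+H/2]).astype(int); r=55
        l,t=max(u-r,0),max(v-r,0); im=p["pixels"][t:v+r,l:u+r].astype(np.float32)
        big=cv2.resize(im,None,fx=S,fy=S,interpolation=cv2.INTER_LINEAR)
        m=((big[...,1]/(big[...,0]+1)<thr)&(big[...,0]>big[...,2]+12)&(big[...,2]<big[...,1]+8)).astype(np.uint8)
        n,lab,st,_=cv2.connectedComponentsWithStats(cv2.morphologyEx(m,cv2.MORPH_OPEN,np.ones((7,7))))
        cy,cx=(v-t)*S,(u-l)*S
        w=lab[cy-40:cy+40,cx-40:cx+40]; k=np.bincount(w[w>0]).argmax()
        cs,_=cv2.findContours((lab==k).astype(np.uint8),cv2.RETR_EXTERNAL,cv2.CHAIN_APPROX_NONE)
        f=np.zeros_like(m); cv2.drawContours(f,cs,-1,1,-1); data.append((p,l,t,f))
    def cost(q):
        x,y,a=q[0],q[1],q[2]/50; c,s=np.cos(a),np.sin(a); e=0
        for p,l,t,f in data:
            pts=[proj(p,[x+c*i*L/2-s*j*W/2,y+s*i*L/2+c*j*W/2,z0+k*H]) for i in(-1,1) for j in(-1,1) for k in(0,1)]
            h=((np.array(pts)-[l,t]+.5)*S-.5)
            h=cv2.convexHull(h.astype(np.float32)); g=np.zeros_like(f)
            cv2.fillConvexPoly(g,np.round(h*16).astype(np.int32),1,shift=4)
            e+=1-(g&f).sum()/(g|f).sum()
        return e/len(data)
    best=min((minimize(cost,[*guess,a*50],method="Nelder-Mead",options=dict(initial_simplex=np.array([*guess,a*50])+np.array([[0,0,0],[8,0,0],[0,8,0],[0,0,8]]),xatol=.02,fatol=1e-5)) for a in yaw0),key=lambda r:r.fun)
    return np.array([best.x[0],best.x[1],np.degrees(best.x[2]/50)]),best.fun
Y4=(-.6,-.2,.2,.6)
E
cat > m.py <<'E'
from h import *
np.set_printoptions(precision=1,suppress=True)
T=eyes.read_camera("top");C=eyes.read_camera("scene")
for n,uv,d,z in (("base",(343,286),(110,60,16),6),("sA",(283,229),(110,60,16),0),("sB",(196,322),(110,60,16),0),("dish",(474,285),(110,60,30),0)):
    g=ray(T,uv,z+d[2])[:2]
    for nm,ps in (("top",[T]),("scene",[C]),("both",[T,C])): print(n,nm,*fit(ps,g,d,z,Y4))
for p in (T,C):
    for t,z in (("ball_center",34),("bowl",23)):
        for r in place_of(t,p)[:2]: print(t,r["score"],ray(p,r["centre"],z))
for n in "sander offcut tape tin glue pencil".split():
    for r in regions_of(n,T)[:1]: 
        b=r["bbox"]; print(n,ray(T,((b[0]+b[2])/2,(b[1]+b[3])/2),15))
a=T["pixels"][270:360,170:330];b=T["pixels"][190:280,240:400]
cv2.imwrite("pics/crop.png",cv2.resize(np.vstack([a,b]),None,fx=3,fy=3,interpolation=cv2.INTER_CUBIC)[...,::-1])
E
python3 m.py
```

```text
base top [491.  -39.4 -11.5] 0.12620629151522744
base scene [488.6 -41.  -12.7] 0.0944675998741743
base both [488.5 -40.3 -11.6] 0.11190106023188151
sA top [620.4  99.2   1.7] 0.12250355864210849
sA scene [619.8  97.2  -0.3] 0.0898485810743056
sA both [619.9  98.6   1.4] 0.10832225438646853
sB top [404.8 289.7   4.7] 0.12791061714867136
sB scene [403.  286.4   1.2] 0.10936235523929116
sB both [402.5 287.5   3.7] 0.12015402330264174
dish top [ 495.9 -332.5   -7.4] 0.4565577390152351
dish scene [ 495.3 -335.5   -6.9] 0.05790529451097193
dish both [ 495.3 -335.4   -6.9] 0.2578517420817407
ball_center 0.52 [ 495.6 -334.4   34. ]
bowl 0.59 [ 498.5 -328.2   23. ]
ball_center 0.69 [ 492.2 -335.6   34. ]
bowl 0.86 [ 489.2 -334.7   23. ]
sander [686.9 -72.9  15. ]
offcut [ 707.  -213.6   15. ]
tape [366.8 131.7  15. ]
tin [617.8 312.1  15. ]
glue [817.3  32.3  15. ]
pencil [ 367.2 -181.1   15. ]
```

View pics/crop.png

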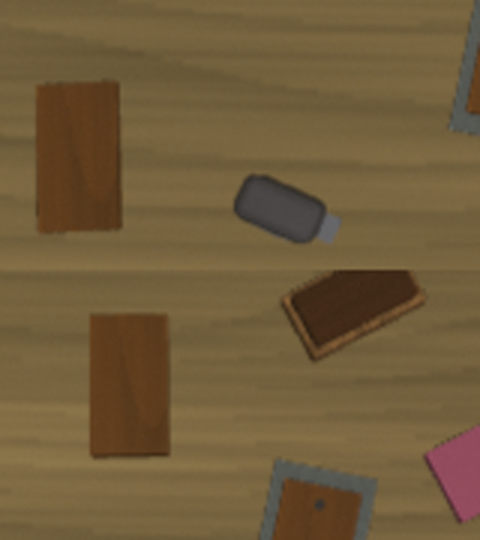

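The crop shows two plain brown slats with the right proportions, at (196,322) and (283,229) in the full picture, and they are the ones meant. The measured poses from both cameras agree within about 3 mm. I'll place the first slat.

```bash
cat >> h.py <<'E'
BASE=np.array([489.8,-40.2,-12.0])
def rot(yaw,flip=1):
    a=np.radians(yaw); y=np.array([-np.sin(a),np.cos(a),0])*flip; z=np.array([0,0,-1.])
    return np.column_stack([np.cross(y,z),y,z])
def best(pos,yaw):
    c=[]
    for f in (1,-1):
        q=kinematics.solve_ik(pos,rot(yaw,f))
        if q is not None: c.append((abs(q[6]),f))
    return min(c)[1]
def st(msg):
    s=readout.observe(); print(msg,"t %.1f"%s["t"],np.round(s["ee_pos"],1),"w %.1f"%s["width"],"ff",np.round(s["finger_force"],1),"F",np.round(s["wrist_force"],1),"j7 %.0f"%s["joints"][6]); return s
def slat(p,top):
    x,y,a=p; f=best([x,y,120],a); R=rot(a,f)
    env.move_to([x,y,90],R); hit=env.servo_line([x,y,3],velocity=80,contact_N=8); st(f"down {hit}")
    eoat.close(25); s=st("grip"); z=s["ee_pos"][2]
    if s["width"]<50: raise SystemExit("missed")
    env.servo_line([x,y,z+90],velocity=150); st("lift")
    R=rot(BASE[2],f); env.move_to([BASE[0],BASE[1],z+90],R)
    env.servo_line([BASE[0],BASE[1],z+top+6],velocity=100)
    hit=env.servo_line([BASE[0],BASE[1],z+top-2],velocity=15,contact_N=4); st(f"placed {hit}")
    eoat.release(); env.dwell(.2)
    env.servo_line([BASE[0],BASE[1],z+top+80],velocity=150); st("up")
E
python3 - <<'E'
from h import *
st("start")
slat((620.1,98.2,0.7),22)
env.move_to([403.9,288,150],rot(3,best([403.9,288,150],3)))
T=eyes.read_camera("top");C=eyes.read_camera("scene")
for n,ps in (("T",[T]),("C",[C])): 
  print(n,fit(ps,BASE[:2],(110,60,32),6,(-.2,)))
save(C,"place1",(200,170,360,300),4); st("end")
E
```

```text
start t 2.1 [ 310.6 -655.1  218.6] w 93.0 ff 0.0 F [ 0.2  0.  -0.6] j7 -5
down False t 6.2 [620.5  98.3   3.5] w 92.7 ff 0.0 F [-0.  -0.  -0.4] j7 34
grip t 6.9 [620.2  98.3   3.1] w 59.7 ff 25.0 F [0.  0.4 1. ] j7 34
lift t 7.6 [619.7  97.7  92.5] w 60.1 ff 25.0 F [-1.3  0.1 -1. ] j7 40
placed True t 9.6 [490.  -40.4  24.8] w 59.5 ff 25.0 F [-0.6 -0.1  4.8] j7 26
up t 11.2 [489.5 -40.5 104.7] w 93.0 ff 0.0 F [0.  0.  0.3] j7 36
T (array([487.61105012, -39.28867161,  -9.90052172]), np.float64(0.11345464850312736))
C (array([488.74136439, -41.71066371, -13.45279576]), np.float64(0.09995844069487159))
end t 12.6 [404.6 286.5 149.6] w 93.0 ff 0.0 F [-0.1 -0.5  0.4] j7 15
```

View pics/place1.png

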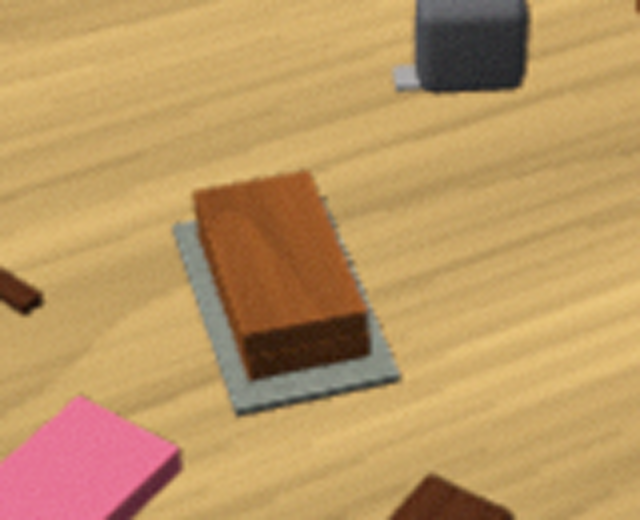

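The crop, centred near (272,236) in the scene view, shows the first slat flush on the fixed one, with straight edges and no visible step. Next is the second slat.

Run:
```python
from h import *
slat((403.9,288,3),38)
x,y,a=495.5,-334,-7
env.move_to([x,y,180],rot(a,best([x,y,180],a)))
T=eyes.read_camera("top");C=eyes.read_camera("scene")
for n,ps in (("T",[T]),("C",[C])): 
  print(n,fit(ps,BASE[:2],(110,60,48),6,(-.2,)))
a=C["pixels"][190:280,210:330];b=T["pixels"][245:335,285:405]
cv2.imwrite("pics/place2.png",cv2.resize(np.hstack([a,b]),None,fx=3.3,fy=3.3,interpolation=cv2.INTER_CUBIC)[...,::-1]); st("end")
for f in (1,-1):
  for k in (90,-90):
    q=kinematics.solve_ik([489.8,-40.2,120],rot(-12+k,f)); g=kinematics.solve_ik([x,y,120],rot(-7,f))
    print(f,k,g is not None and round(g[6]),q is not None and round(q[6]))
```

```text
down False t 14.2 [404.1 288.1   3.4] w 93.1 ff 0.0 F [ 0.2  0.4 -1.2] j7 -5
grip t 14.8 [404.  288.1   3.1] w 59.9 ff 25.0 F [-0.3  0.5  1.3] j7 -5
lift t 15.6 [403.8 287.6  92.6] w 59.8 ff 25.0 F [ 0.2 -0.  -0.6] j7 8
placed True t 17.9 [490.  -40.4  40.9] w 59.4 ff 25.0 F [0.6 0.8 3.1] j7 27
up t 19.6 [489.5 -40.5 120.7] w 92.9 ff 0.0 F [ 0.4  0.  -0.6] j7 37
T (array([489.47484589, -40.2380156 , -11.57027452]), np.float64(0.11706473915776239))
C (array([488.47159903, -41.90317303, -13.540929  ]), np.float64(0.08113299504027982))
end t 21.2 [ 495.6 -333.1  179.5] w 92.9 ff 0.0 F [-0.5  0.2 -0. ] j7 -64
1 90 61 -127
1 -90 61 -29
-1 90 -63 -29
-1 -90 -63 -127
```

View pics/place2.png

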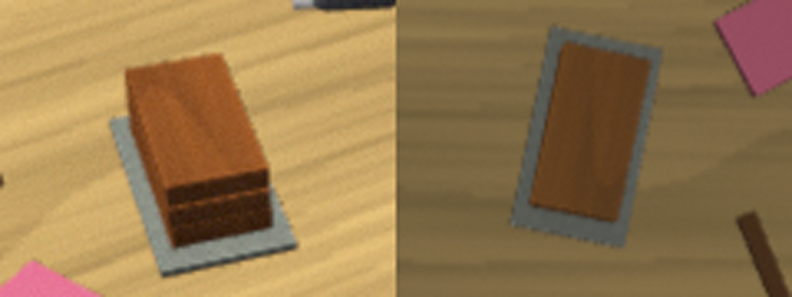

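The crops show the pile at (272,232) in the scene view. The top slat may be set back by 1–2 mm at the near end. I'll check the long-axis offset with an edge profile.

Run:
```python
from h import *
np.set_printoptions(precision=1,suppress=True)
a=np.radians(-12);ux=np.array([np.cos(a),np.sin(a)]);uy=np.array([-ux[1],ux[0]])
def prof(p,z,ax,rng,w):
    d,o=(ux,uy) if ax==0 else (uy,ux); s=np.arange(*rng,.5)
    P=[[proj(p,[*(BASE[:2]+d*i+o*j),z]) for i in s] for j in np.linspace(-w,w,15)]
    m=np.array(P,np.float32); im=cv2.remap(p["pixels"].astype(np.float32),m[...,0],m[...,1],cv2.INTER_CUBIC).mean(0)
    v=im[:,0]-im[:,2]; return s,v   # R-B: wood high, grey ~0
def edges(p,z,ax,lo,hi,w):
    out=[]
    for r in ((-hi,-lo),(lo,hi)):
        s,v=prof(p,z,ax,r,w); g=np.abs(np.gradient(cv2.GaussianBlur(v[None],(5,1),0)[0])); g[:3]=g[-3:]=0
        k=g>.4*g.max(); i=g.argmax(); k&=abs(s-s[i])<4; out.append((s[k]*g[k]).sum()/g[k].sum())
    return np.array([*out,sum(out)/2,out[1]-out[0]])
T=eyes.read_camera("top");C=eyes.read_camera("scene")
print("top cam: board x",edges(T,6,0,62,80,15),"y",edges(T,6,1,34,48,30))
print("top cam: slat x",edges(T,54,0,46,63,15),"y",edges(T,54,1,22,38,30))
s,v=prof(C,54,0,(40,80),15)
print("scene: slat top +x R-B"); print(v[::2]); print(s[[0,-1]])
print("scene slat x",edges(C,54,0,46,63,15),"y",edges(C,54,1,22,36,30)); print("scene board",edges(C,6,0,62,80,15))
```

```text
top cam: board x [-70.7  69.1  -0.8 139.8] y [-39.4  40.6   0.6  80. ]
top cam: slat x [-56.5  54.   -1.3 110.5] y [-30.3  29.7  -0.3  60. ]
scene: slat top +x R-B
[111.3 111.7 111.8 111.6 111.6 112.  112.4 112.1 111.2 110.6 110.6 110.8
 111.2 112.2 113.2 110.4 101.3  86.1  69.8  56.7  48.8  44.4  42.6  42.4
  42.6  42.5  42.1  41.4  40.6  40.8  43.4  50.6  63.4  74.8  78.6  72.9
  63.1  53.6  46.8  42.9]
[40.  79.5]
scene slat x [-52.1  57.4   2.7 109.5] y [-31.8  26.7  -2.5  58.5]
scene board [-74.8  76.3   0.7 151.1]
```

The pile is good: the edge spans match 110 × 60 mm and 140 × 80 mm, and the top slat is within 1 mm of the board's centre. Next I'll refine the dish pose from the saved first pictures.

Run:
```python
from h import *
np.set_printoptions(precision=1,suppress=True)
pics={}
for n in ("top","scene"):
    p=eyes.read_camera(n); p["pixels"]=cv2.imread(f"pics/{n}0.png")[...,::-1].copy(); pics[n]=p
c0=np.array([495.5,-334]);a=np.radians(-7);ux=np.array([np.cos(a),np.sin(a)]);uy=np.array([-ux[1],ux[0]])
def edge(p,z,d,o,lo,hi,js):
    s=np.arange(lo,hi,.5); m=np.array([[proj(p,[*(c0+d*i+o*j),z]) for i in s] for j in js],np.float32)
    im=cv2.remap(p["pixels"].astype(np.float32),m[...,0],m[...,1],cv2.INTER_CUBIC).mean(0)
    g=np.abs(np.gradient(cv2.GaussianBlur((im[:,1]/im[:,0])[None],(5,1),0)[0])); g[:3]=g[-3:]=0
    i=g.argmax(); k=(abs(s-s[i])<4)&(g>.4*g[i]); return (s[k]*g[k]).sum()/g[k].sum()
for n,p in pics.items():
    print(n)
    for nm,z in (("z30",30),("z0",0)):
        print(nm,"x-,x+",edge(p,z,ux,uy,-68,-46,np.linspace(-22,22,15)),edge(p,z,ux,uy,46,68,np.linspace(-22,22,15)),
         "y- at x=-40,40",[edge(p,z,uy,ux,-45,-22,np.linspace(x-8,x+8,9)) for x in(-40,40)],"y+",[edge(p,z,uy,ux,22,45,np.linspace(x-8,x+8,9)) for x in(-40,40)])
```

```text
top
z30 x-,x+ -57.427715676525345 53.71466441198438 y- at x=-40,40 [np.float64(-28.791298674922583), np.float64(-30.564730199707537)] y+ [np.float64(36.712572591199084), np.float64(34.518676252652895)]
z0 x-,x+ -54.95246390530927 58.719830493365556 y- at x=-40,40 [np.float64(-36.804932317373584), np.float64(-38.64143918478243)] y+ [np.float64(30.357395581727214), np.float64(28.204887214863987)]
scene
z30 x-,x+ -52.94245882740284 59.70343036501634 y- at x=-40,40 [np.float64(-29.720270152320882), np.float64(-31.741155882557926)] y+ [np.float64(30.28923053643112), np.float64(30.119688713344843)]
z0 x-,x+ -53.48511469219592 54.92156945757527 y- at x=-40,40 [np.float64(-36.23678591562515), np.float64(-34.21895519393966)] y+ [np.float64(28.195038367442052), np.float64(26.64738088808967)]
```

Run:
```python
from h import *
x,y,a=495.0,-334.2,-8
R=rot(a,-1)
env.move_to([x,y,140],R)
hit=env.servo_line([x,y,5],velocity=45,contact_N=5); st(f"down {hit}")
if hit: raise SystemExit
eoat.close(20); s=st("grip"); z=s["ee_pos"][2]
if s["width"]<50: raise SystemExit
env.dwell(.5)
env.servo_line([x,y,z+12],velocity=15); st("lift1")
env.servo_line([x,y,z+99],velocity=40); st("lift2")
C=eyes.read_camera("scene"); u,v=proj(C,[x,y,130]).astype(int); print(u,v)
save(C,"lift",(max(u-60,0),max(v-60,0),u+60,v+60),4)
for r in place_of("ball_center",C)[:2]+place_of("bowl",C)[:2]: print(r)
```

```text
down False t 24.8 [ 495.1 -334.2    5.1] w 92.9 ff 0.0 F [0.1 1.3 0.5] j7 -63
grip t 25.5 [ 495.  -334.1    5. ] w 59.9 ff 21.0 F [ 1.5  0.6 -0.3] j7 -63
lift1 t 26.9 [ 495.  -334.2   17. ] w 60.1 ff 21.0 F [ 0.1 -0.  -1.7] j7 -63
lift2 t 29.2 [ 494.9 -334.2  103.8] w 59.5 ff 21.0 F [-0.1  0.8 -1.7] j7 -64
98 243
{'centre': [99.0, 244.1], 'score': 0.49}
{'centre': [102.5, 246.4], 'score': 0.8}
{'centre': [182.5, 235.3], 'score': 0.73}
```

View pics/lift.png

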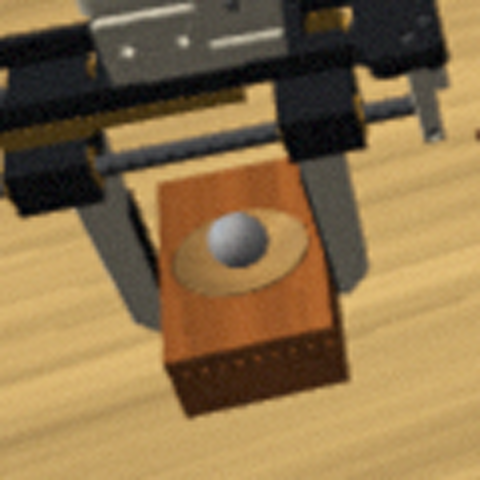

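The crop, centred on (98,243), shows the block held level with the ball near the middle of the hollow. Next I'll traverse with the quarter turn.

Run:
```python
from h import *
env.servo_line([BASE[0]-.8,BASE[1],104],rot=rot(BASE[2]+90,-1),velocity=50); st("over")
env.dwell(1.)
C=eyes.read_camera("scene");T=eyes.read_camera("top")
np.set_printoptions(precision=1,suppress=True)
for p in (C,T):
    print("exp bowl",proj(p,[*BASE[:2],122]),"ball",proj(p,[*BASE[:2],133]))
    for n,z in(("ball_center",133),("bowl",122)):
        for r in place_of(n,p)[:2]: print(n,r["score"],np.array(r["centre"]),ray(p,r["centre"],z))
u,v=proj(C,[*BASE[:2],100]).astype(int);print(u,v); im=C["pixels"][v-65:v+65,u-85:u+85]
im=cv2.resize(im,None,fx=4.5,fy=4.5,interpolation=cv2.INTER_CUBIC)[...,::-1].copy()
# expected block at TCP (green)
a=np.radians(BASE[2]+90);c,s=np.cos(a),np.sin(a)
for z in(99,129):
    q=np.array([(proj(C,[BASE[0]+c*i-s*j,BASE[1]+s*i+c*j,z])-[u-85,v-65]+.5)*4.5 for i,j in((-55,-30),(55,-30),(55,30),(-55,30))])
    cv2.polylines(im,[q.astype(np.int32)],True,(0,255,0),1)
cv2.imwrite("pics/over.png",im); st("end")
```

```text
over t 35.4 [489.  -40.2 104. ] w 59.6 ff 21.0 F [ 0.6 -0.1 -1.5] j7 -33
exp bowl [267.8 194.9] ball [267.5 189.9]
ball_center 0.69 [318.  192.8] [539.   35.9 133. ]
bowl 0.58 [266.6 195.6] [490.7 -43.  122. ]
exp bowl [344.3 281. ] ball [344.5 280.5]
ball_center 0.21 [262.9 338.7] [369.9 123.4 133. ]
268 204
end t 36.7 [489.  -40.2 104. ] w 60.0 ff 21.0 F [ 0.5 -0.3 -2.1] j7 -33
```

View pics/over.png

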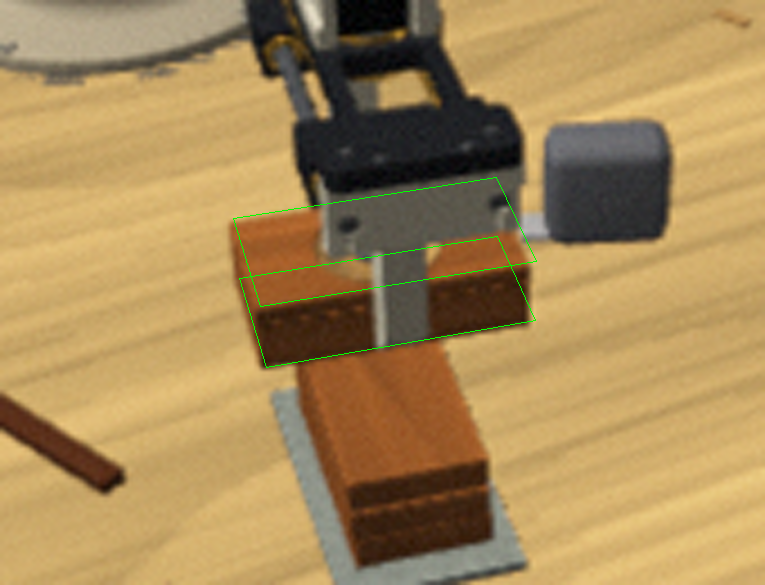

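The picture, centred on (268,204), shows the block held crosswise and level above the flush pile, within about 2 mm of the expected outline. The gripper hides the ball. It was centred after the lift, and the traverse was gentle. I'm handing the job in.

```bash
python3 -c "
from h import *
env.dwell(.5); print(ticket.job_done())"
```

```text
the job is handed in; nothing more can be done
None
```

The job is handed in with no verdict shown: both slats are flush on the fixed one, and the dished block is held crosswise and level about 45 mm above the pile; the gripper hid the ball at the end, so its final position is inferred from the centred view after the lift.

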